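# Wind up the feed conveyor's belt tension

### The job

The belt of the vegetable feed conveyor is slack. Take the upright crank handle of the larger handwheel, the belt tension wheel, and wind it clockwise (seen from above) until the growing resistance is firm and the handle stands in line with the dark steel fin on the side of its housing away from the belt, not past it, then let go. Leave the smaller handwheel, which sets the guide height, as it is.

Things in the scene. Friction and masses are not known exactly. Their poses are not given: they have to be found in the camera images.
- tension_wheel (a joint): angle (rad) of the belt tension wheel, the larger handwheel, rim 134 mm across, lying level on a grey housing. 0 = slack, grows clockwise seen from above; starts at 0 to 0.9. Turning it takes about 1 N at the handle when slack, some 6 N more per rad, and a firm 14 to 18 N at the set point, 2.6 (handle at the fin). It stays where it is left. Too tight from 2.84; a hard stop at 3.3.
- tension_hub (a point): fixed point on the tension wheel's upright axis, level with the rim's top, 124 mm above the table. z up; x from the robot's side square to the belt. An upright dark steel fin (10 mm thick, 24 mm long, top level with the rim's top) stands on the housing just outside the rim, 84 mm from the axis towards -x. The wheel's hub rises 11 mm above this point; nothing but the handle stands higher.
- tension_handle (a point): middle of the tension wheel's upright black crank handle: round, 24 mm thick, 50 mm tall, spinning freely on its pin, 50 mm from the wheel's axis. Middle 149 mm above the table, foot 124, top 174 (and a 3 mm pin end). It ends 50 mm from the hub in the hub's -x direction. The conveyor beyond the wheel is 107 mm high at most.
- guide_handle (a point): middle of the like crank handle (24 mm thick, 50 mm tall, 149 mm above the table) of the smaller handwheel, 90 mm across, handle 31 mm from its axis, which sets the guide height: leave it alone. The two wheels stand in front of the conveyor's two ends, axes 340 mm apart; either may be the left one.
There are look-alikes about, which are no part of the job. What is shaped like the part that bears tension_wheel but orange or turquoise is not meant.

How it is judged:
By the outcome, as a careful person would: the job done as asked, in the order asked, and still so for the second after the job is handed in, with the robot touching nothing.
It also fails if it takes over 35 s, if anything falls off the work surface, if the arm or the gripper's body presses on something with over 40 N, if the wrist force passes 120 N, or if a joint passes its speed limit or range.

### The arm

A 6-joint arm with a two-finger parallel gripper is mounted at the origin on the work surface. World frame = base frame: x ahead of the robot, y to its left, z up, the work surface at z = 0. Lengths are in m, angles in degrees, forces in N, time in s.
With the tool pointing down it reaches from about 0.375 to 0.9 m from the base axis. Payload 3.1 kg.
Tool frame: the origin (TCP) lies at the very end of the fingers, on their centre line; the grasp point (between the pads) lies behind it (bot.grip_depth is the z of the grasp point in the tool frame, in m); z points along the fingers, y is the direction in which the jaws open and shut (so a half turn about z gives the same grasp; the last joint's range is limited). The gripper opens to 87 mm and grips with 3 to 60 N. Pads are 19 mm wide; open, the fingers measure 117 mm over their backs; the gripper's body (75 mm by 190 mm) begins 51 mm behind the grasp point.
Start: joints at [-76.862, 30.224, 82.088, -0, 67.689, -10.227], TCP at [0.248, -0.574, 0.223] pointing down, gripper open.
Joint ranges: [-176.69, 176.69], [-43.24, 126.21], [12.49, 139.97], [-82, 262], [0, 151.66], [-163.58, 163.58]. Speed limits (degrees/s): [159.86, 159.86, 180, 180, 180, 180].

### API

Orientations are given as a 3x3 rotation matrix whose columns are the frame's x, y, z axes.
In Python, from rig import bot, vision gives the robot as it stands. The module is installed in compiled form; this text tells all that it offers.
- The arm moves only by the shell command python3 -m jog 'ROWS'. ROWS is JSON, a list of rows, each a list of 3 entries, a list of its own where there are three numbers: the shift along the tool's x, y, z in mm, then the turn, a rotation vector about the tool's x, y, z in degrees, then the closure, from 0 (fully open) to 1 (shut). In form: [[[dx, dy, dz], [wx, wy, wz], fingers], ...]. A call has 1 to 12 rows; each row is the pose to reach, as a shift and turn from the pose commanded when the call began, along the tool's axes at that moment; what a row does not reach only later rows make up. A row lasts 1/12 s, in which the tool goes at most 41.7 mm and 7.16 degrees, less where a joint would pass 70% of its speed; a pose out of reach is approached as far as the arm can. A call with a gripper value outside its range is refused whole. The fingers move at their own pace and stop on an object; the grip force is fixed at half the most. Time passes only in rows, so rows that repeat a pose let the fingers close. It gives the time, the measured TCP pose, the force and the opening at its end, in the units of the state.
- bot.read_state(): the state, without advancing time (a new reading comes with each control period).
- vision.capture(name): name is "scene" or "top" or "wrist"; returns the picture (480x640x3 uint8, red, green, blue); there is no depth.
- vision.camera_info(name): a dict with "intrinsics" (3x3 intrinsics, pixels), "camera_from_world" (4x4, takes a point from world to camera coordinates); the wrist camera has in their place "mount" (4x4, takes a point from camera to tool coordinates, whose origin is the TCP and whose axes are the flange's). Camera axes: x right, y up, looking along -z (the intrinsics and any distortion apply to the point x, -y, -z); pixel columns grow to the right and rows downward; lengths in m; the calibration is good to about 2 mm. A picture is of the moment at which its call begins: read the wrist's pose just before it. camera_info takes no time and is no camera call.
- bot.hand_in(): hands the job in, once; it reports no verdict.
The state is a dict: "time_s": time; "joint_positions": joint angles; "qvel": joint speeds; "tau": joint torques, N m; "position": TCP position; "tcp_rot": TCP orientation; "force": force on the tool from outside, world axes, zero at the start; "moment": the same for the moment, N m; "opening": opening from 0.0 (shut) to 1.0 (fully open).
Only numpy, scipy, OpenCV 4.12 (cv2) and the standard library are available. Lean on these libraries where they do the work, as an engineer would, in place of code of your own. Each camera call takes 0.05 s, during which the arm holds its last target. There are 200 camera calls.

## Working session

There is one attempt and no reset: what is moved stays moved. The work goes in short steps, Python scripts to look and compute and a shell command to move; the robot and the scene stay as the last step left them, time stands still between calls to the robot, and variables do not carry over. Pictures are saved under pics/ and viewed, about 8 in all and at most 12, crops included, and the job is handed in when it is done.

```bash
mkdir -p pics; python3 - <<'E'
from rig import bot, vision
import cv2,numpy as np
print(bot.grip_depth); s=bot.read_state(); print(s)
for n in ("scene","top"):
    im=vision.capture(n); cv2.imwrite(f"pics/{n}0.png",im[:,:,::-1]); print(n,vision.camera_info(n))
print(vision.camera_info("wrist"))
E
```

```text
-0.0187
{'time_s': 0.0, 'joint_positions': array([-7.68632748e+01,  3.02778481e+01,  8.21579703e+01, -7.62751533e-04,
        6.76898014e+01, -1.02267059e+01]), 'qvel': array([ 0.08557755, -0.00279064, -0.02876427, -0.05206381, -0.00561206,
        0.00166724]), 'tau': array([-1.00229779e-04, -4.40043569e+01, -1.76590651e+01,  6.35273801e-02,
        5.82993426e-02, -1.70475619e-04]), 'position': array([ 0.24770722, -0.57299875,  0.22157484]), 'tcp_rot': array([[ 9.18006004e-01,  3.96566155e-01, -5.10290042e-04],
       [ 3.96566304e-01, -9.18003605e-01,  2.13230156e-03],
       [ 3.77150533e-04, -2.15982947e-03, -9.99997596e-01]]), 'force': array([0.0393818 , 0.57714289, 0.67704766]), 'moment': array([-0.01084422,  0.00350407, -0.01697125]), 'opening': 1.0006539093364086}
scene {'intrinsics': array([[495.12308258,   0.        , 320.20194788],
       [  0.        , 495.12308258, 238.48637247],
       [  0.        ,   0.        ,   1.        ]]), 'camera_from_world': array([[-0.76694185,  0.64171185, -0.00247046,  0.31964363],
       [-0.46255052, -0.55014057,  0.69526424,  0.14118955
[... 388 characters left out ...]
  [ 0.99736987, -0.01631964,  0.07061879, -0.43986785],
       [-0.07071936, -0.00566961,  0.99748014, -0.8649304 ],
       [ 0.        ,  0.        ,  0.        ,  1.        ]])}
{'intrinsics': array([[362.52043606,   0.        , 318.7502784 ],
       [  0.        , 362.52043606, 239.06518285],
       [  0.        ,   0.        ,   1.        ]]), 'mount': array([[-8.41825068e-04,  9.68169866e-01,  2.50292632e-01,
         6.86630334e-02],
       [ 9.99999546e-01,  7.03320079e-04,  6.42813087e-04,
        -2.36494910e-04],
       [ 4.46316426e-04,  2.50293060e-01, -9.68170019e-01,
        -1.63123044e-01],
       [ 0.00000000e+00,  0.00000000e+00,  0.00000000e+00,
         1.00000000e+00]])}
```

View pics/top0.png

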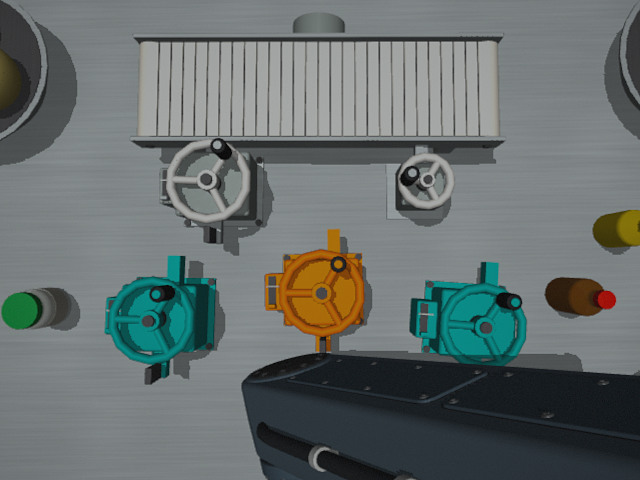

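View pics/scene0.png

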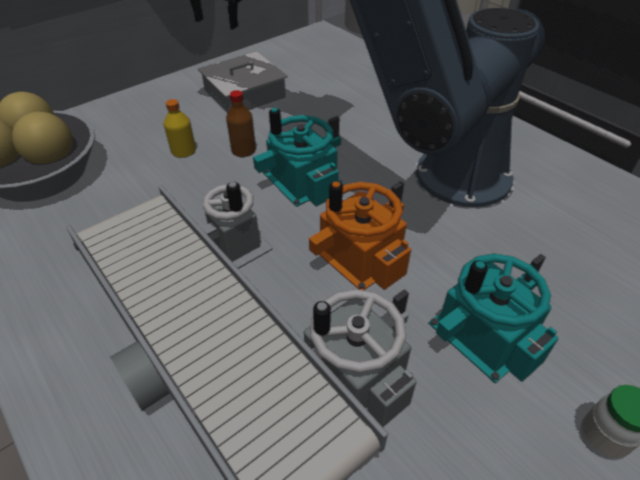

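The top view shows the tension wheel (white, large) with its hub at about (208,181), handle top at (218,145) and fin at (212,236). The guide wheel is at (427,180). In the scene view the tension hub is at (357,325) and the handle top at (321,306).

```bash
cat > h.py <<'E'
import numpy as np, cv2
from rig import bot, vision
def cam(n,s=None):
    c=vision.camera_info(n)
    if n=="wrist":
        T=np.eye(4);T[:3,:3]=s["tcp_rot"];T[:3,3]=s["position"]; W=T@c["mount"]
    else: W=np.linalg.inv(c["camera_from_world"])
    return c["intrinsics"],W
def cast(n,uv,z,s=None):
    K,W=cam(n,s); d=np.linalg.inv(K)@[*uv,1]; d=W[:3,:3]@(d*[1,-1,-1]); o=W[:3,3]
    return o+d*(z-o[2])/d[2]
E
python3 - <<'E'
from h import *
for a in [("top",(208,180.5),.135),("scene",(357,323),.135),("top",(217.5,145.5),.174),("scene",(321,305),.174),("top",(212.5,237),.124),("scene",(401,297),.124)]:
    print(a,cast(*a).round(4))
s=bot.read_state();print(np.degrees(np.arctan2(s['tcp_rot'][1,1],s['tcp_rot'][0,1])))
E
```

```text
('top', (208, 180.5), 0.135) [0.5108 0.1919 0.135 ]
('scene', (357, 323), 0.135) [0.5182 0.1993 0.135 ]
('top', (217.5, 145.5), 0.174) [0.5552 0.1684 0.174 ]
('scene', (321, 305), 0.174) [0.5547 0.1671 0.174 ]
('top', (212.5, 237), 0.124) [0.4249 0.1876 0.124 ]
('scene', (401, 297), 0.124) [0.4336 0.2021 0.124 ]
-66.63431091462763
```

```bash
python3 -m jog '[[[0,0,-40],[0,0,0],0],[[0,0,-58],[0,0,0],0],[[558,-579,-58],[0,0,23.4],0],[[558,-579,-58],[0,0,23.4],0],[[558,-579,-58],[0,0,23.4],0],[[558,-579,-58],[0,0,23.4],0],[[558,-579,-58],[0,0,23.4],0],[[558,-579,-58],[0,0,23.4],0],[[558,-579,-58],[0,0,23.4],0],[[558,-579,-58],[0,0,23.4],0],[[558,-579,-58],[0,0,23.4],0],[[558,-579,-58],[0,0,23.4],0]]'
```

```text
time_s: 1.1
position: [0.3943, -0.1815, 0.2804]
tcp_rot: [[1.0, -0.001, -0.0], [-0.001, -1.0, 0.0], [-0.0, -0.0, -1.0]]
force: [1.0, -0.2, -0.6]
opening: 1.0
```

```bash
python3 -m jog '[[[134,-358,0],[0,0,0],0],[[134,-358,0],[0,0,0],0],[[134,-358,0],[0,0,0],0],[[134,-358,0],[0,0,0],0],[[134,-358,0],[0,0,0],0],[[134,-358,0],[0,0,0],0],[[134,-358,0],[0,0,0],0],[[134,-358,0],[0,0,0],0],[[134,-358,0],[0,0,0],0],[[134,-358,0],[0,0,0],0],[[134,-358,0],[0,0,0],0],[[134,-358,0],[0,0,0],0]]'
python3 -m jog '[[[0,0,0],[0,0,0],0],[[0,0,0],[0,0,0],0]]'
python3 - <<'E'
from h import *
s=bot.read_state(); im=vision.capture("wrist"); cv2.imwrite("pics/w1.png",im[:,:,::-1]); np.savez("w1.npz",p=s["position"],R=s["tcp_rot"])
print(s["position"],s["tcp_rot"].round(3))
E
```

```text
time_s: 2.1
position: [0.5277, 0.1741, 0.2799]
tcp_rot: [[1.0, 0.001, -0.002], [0.001, -1.0, -0.001], [-0.002, 0.001, -1.0]]
force: [-0.4, -0.3, -0.2]
opening: 1.001
time_s: 2.27
position: [0.528, 0.1726, 0.2805]
tcp_rot: [[1.0, -0.003, -0.001], [-0.003, -1.0, -0.001], [-0.001, 0.001, -1.0]]
force: [0.3, -0.3, 0.2]
opening: 0.998
[0.52796015 0.17263325 0.28045177] [[ 1.    -0.003 -0.001]
 [-0.003 -1.    -0.001]
 [-0.001  0.001 -1.   ]]
```

View pics/w1.png

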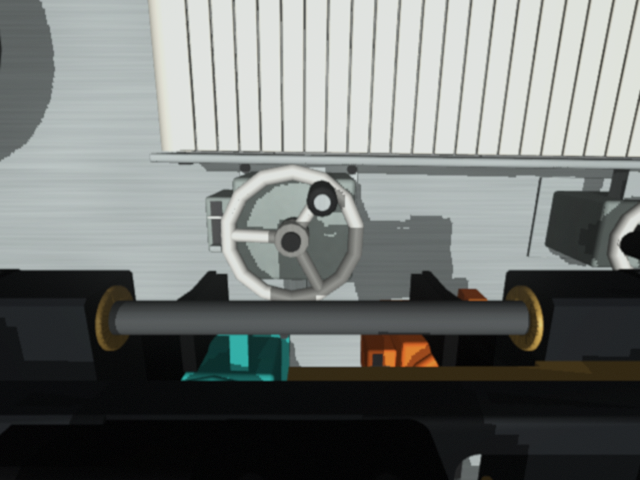

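The wrist view shows the hub cap at (291,240), the handle top at (321,202) and the rim spanning columns 221–362 and rows 166–302. The fin is hidden behind the gripper.

```bash
python3 - <<'E'
from h import *
f=np.load("w1.npz"); s=dict(position=f["p"],tcp_rot=f["R"])
for a in [((291,240),.135),((321,202),.175),((221,238),.117),((362,238),.117),((290,166),.12),((293,302),.12),((150,156),.107),((640,162),.107)]: print(a,cast("wrist",*a,s).round(4))
# belt edge direction from top camera
for uv in [(132,147),(503,147),(133,36),(503,36)]: print(uv,cast("top",uv,.107).round(4))
print(cast("top",(427,180),.135), cast("top",(208,180.5),.135))
E
```

```text
((291, 240), 0.135) [0.5157 0.1977 0.135 ]
((321, 202), 0.175) [0.5554 0.1714 0.175 ]
((221, 238), 0.117) [0.5132 0.2642 0.117 ]
((362, 238), 0.117) [0.5127 0.133  0.117 ]
((290, 166), 0.12) [0.5788 0.1982 0.12  ]
((293, 302), 0.12) [0.4499 0.1983 0.12  ]
((150, 156), 0.107) [0.5875 0.3258 0.107 ]
((640, 162), 0.107) [ 0.5806 -0.1189  0.107 ]
(132, 147) [0.5717 0.3202 0.107 ]
(503, 147) [ 0.5614 -0.2698  0.107 ]
(133, 36) [0.7542 0.3208 0.107 ]
(503, 36) [ 0.7428 -0.2771  0.107 ]
[ 0.50589283 -0.14242662  0.135     ] [0.51082188 0.19189183 0.135     ]
```

```bash
python3 -m jog '[[[27,3,20],[0,0,0],0],[[27,3,55],[0,0,0],0],[[27,3,90],[0,0,0],0],[[27,3,120],[0,0,0],0],[[27,3,141],[0,0,0],0],[[27,3,141],[0,0,0],0],[[27,3,141],[0,0,0],0.5],[[27,3,141],[0,0,0],1],[[27,3,141],[0,0,0],1],[[27,3,141],[0,0,0],1],[[27,3,141],[0,0,0],1],[[27,3,141],[0,0,0],1]]'
python3 -m jog '[[[0,0,0],[0,0,0],1],[[0,0,0],[0,0,0],1],[[0,0,0],[0,0,0],1]]'
python3 - <<'E'
from h import *
s=bot.read_state(); im=vision.capture("wrist"); cv2.imwrite("pics/w2.png",im[:,:,::-1]); np.savez("w2.npz",p=s["position"],R=s["tcp_rot"])
print(s["position"],s["moment"],s["force"])
# arc rows: hub .514,.197, r .05, from -33 to -181 deg
for a in range(33,182,8): print(a,np.round([1000*(.514+.05*np.cos(np.radians(a))),1000*(.197-.05*np.sin(np.radians(a)))],1))
E
```

```text
time_s: 3.32
position: [0.5561, 0.1714, 0.1406]
tcp_rot: [[1.0, -0.0, 0.002], [-0.0, -1.0, 0.0], [0.002, -0.0, -1.0]]
force: [0.2, 0.0, -0.5]
opening: 0.627
time_s: 3.57
position: [0.5555, 0.1714, 0.1396]
tcp_rot: [[1.0, -0.0, 0.0], [-0.0, -1.0, 0.0], [0.0, -0.0, -1.0]]
force: [-0.0, 0.1, -0.7]
opening: 0.405
[0.55552778 0.17135326 0.13964511] [ 0.0362618   0.00802542 -0.00523433] [-0.01736954  0.14044323 -0.66435338]
33 [555.9 169.8]
41 [551.7 164.2]
49 [546.8 159.3]
57 [541.2 155.1]
65 [535.1 151.7]
73 [528.6 149.2]
81 [521.8 147.6]
89 [514.9 147. ]
97 [507.9 147.4]
105 [501.1 148.7]
113 [494.5 151. ]
121 [488.2 154.1]
129 [482.5 158.1]
137 [477.4 162.9]
145 [473.  168.3]
153 [469.4 174.3]
161 [466.7 180.7]
169 [464.9 187.5]
177 [464.1 194.4]
```

View pics/w2.png

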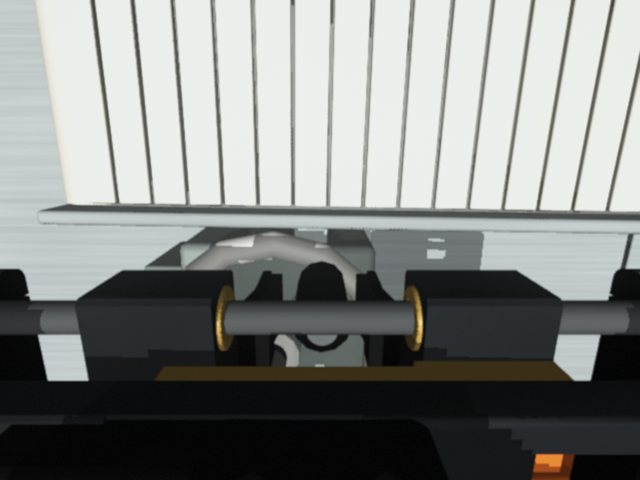

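The handle sits centred between the fingers at (322,300), but they are still closing.

```bash
python3 -m jog '[[[0,0,0],[0,0,0],1],[[0,0,0],[0,0,0],1],[[0,0,0],[0,0,0],1],[[0,0,0],[0,0,0],1],[[0,0,0],[0,0,0],1]]'
```

```text
time_s: 4.03
position: [0.5555, 0.1704, 0.1395]
tcp_rot: [[1.0, -0.0, -0.0], [-0.0, -1.0, -0.001], [-0.0, 0.001, -1.0]]
force: [-0.3, -5.3, 1.0]
opening: 0.267
```

```bash
python3 -m jog '[[[-4.2,5.6,0],[0,0,0],1],[[-9.1,10.5,0],[0,0,0],1],[[-14.7,14.7,0],[0,0,0],1],[[-20.8,18.1,0],[0,0,0],1],[[-27.3,20.6,0],[0,0,0],1],[[-34.1,22.2,0],[0,0,0],1],[[-41,22.8,0],[0,0,0],1],[[-48,22.4,0],[0,0,0],1],[[-48,22.4,0],[0,0,0],1],[[-48,22.4,0],[0,0,0],1]]'
```

```text
time_s: 4.87
position: [0.5089, 0.1478, 0.1396]
tcp_rot: [[1.0, -0.0, 0.004], [-0.0, -1.0, -0.001], [0.004, 0.001, -1.0]]
force: [3.8, -3.3, -5.4]
opening: 0.266
```

```bash
python3 -m jog '[[[-6.8,-1.3,0],[0,0,0],1],[[-13.4,-3.6,0],[0,0,0],1],[[-19.7,-6.7,0],[0,0,0],1],[[-25.4,-10.7,0],[0,0,0],1],[[-30.5,-15.5,0],[0,0,0],1],[[-34.9,-20.9,0],[0,0,0],1],[[-38.5,-26.9,0],[0,0,0],1],[[-41.2,-33.3,0],[0,0,0],1],[[-41.2,-33.3,0],[0,0,0],1],[[-41.2,-33.3,0],[0,0,0],1]]'
python3 - <<'E'
from h import *
s=bot.read_state(); print(s["position"],s["force"])
im=vision.capture("top"); cv2.imwrite("pics/t2.png",cv2.resize(im[100:280,100:340,::-1],None,fx=3,fy=3,interpolation=cv2.INTER_CUBIC))
E
```

```text
time_s: 5.7
position: [0.467, 0.1793, 0.1395]
tcp_rot: [[1.0, 0.002, 0.002], [0.002, -1.0, -0.005], [0.002, 0.005, -1.0]]
force: [4.5, -10.5, -3.2]
opening: 0.267
[0.46701513 0.17933585 0.13952908] [  4.46653816 -10.53220456  -3.15273114]
```

View pics/t2.png

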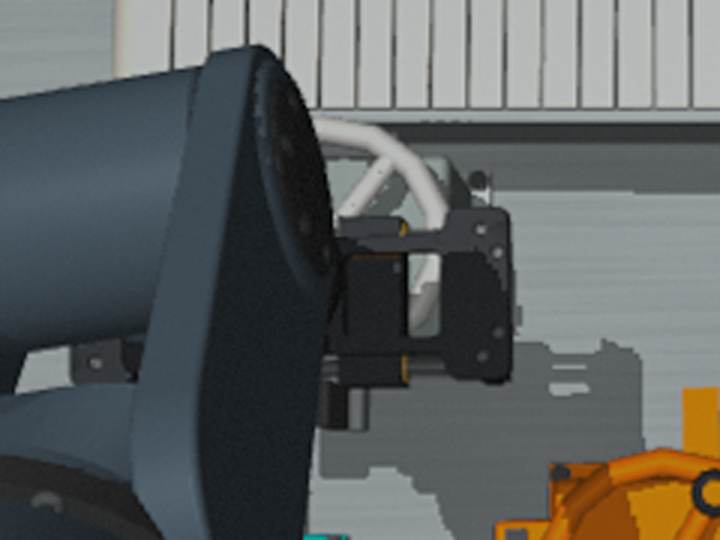

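The gripper hides the handle in the top view. Next I wind to about 4° short of the fin and check with the scene camera.

```bash
python3 -m jog '[[[-1,-3.5,0],[0,0,0],1],[[-1.8,-6.8,0],[0,0,0],1],[[-2.4,-10.5,0],[0,0,0],1],[[-2.6,-13.7,0],[0,0,0],1],[[-2.6,-13.7,0],[0,0,0],1],[[-2.6,-13.7,0],[0,0,0],1],[[-2.6,-13.7,0],[0,0,0],1]]'
python3 - <<'E'
from h import *
s=bot.read_state(); print(s["position"],s["force"])
im=vision.capture("scene"); cv2.imwrite("pics/s2.png",cv2.resize(im[240:420,280:480,::-1],None,fx=3,fy=3,interpolation=cv2.INTER_CUBIC))
E
```

```text
time_s: 6.33
position: [0.4639, 0.1918, 0.1395]
tcp_rot: [[1.0, 0.002, 0.0], [0.002, -1.0, -0.007], [-0.0, 0.007, -1.0]]
force: [3.6, -13.8, -0.9]
opening: 0.271
[0.46385804 0.1918144  0.13951105] [  3.58617695 -13.82155113  -0.89076322]
```

View pics/s2.png

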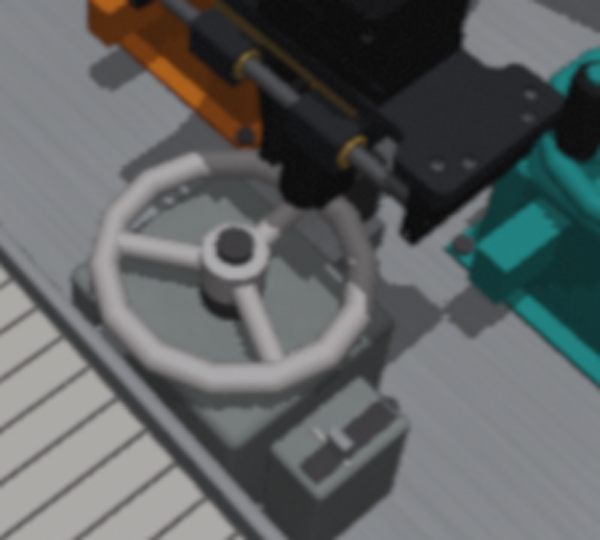

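The scene view shows the handle spoke (rim end near (320,200) in the crop) close to the fin behind it, which the gripper partly covers. By TCP position it is about 6–7° short, so one more small step.

```bash
python3 -m jog '[[[-0.1,-2,0],[0,0,0],1],[[-0.1,-4,0],[0,0,0],1],[[0,-5.7,0],[0,0,0],1],[[0,-5.7,0],[0,0,0],1],[[0,-5.7,0],[0,0,0],1],[[0,-5.7,0],[0,0,0],1]]'
```

```text
time_s: 6.88
position: [0.4635, 0.1969, 0.1395]
tcp_rot: [[1.0, 0.003, -0.001], [0.003, -1.0, -0.008], [-0.001, 0.008, -1.0]]
force: [3.1, -15.7, -0.7]
opening: 0.266
```

```bash
python3 -m jog '[[[0,2.3,0],[0,0,0],1],[[0,2.3,0],[0,0,0],1],[[0,2.3,0],[0,0,0],0.5],[[0,2.3,0],[0,0,0],0],[[0,2.3,0],[0,0,0],0],[[0,2.3,0],[0,0,0],0],[[0,2.3,0],[0,0,0],0],[[0,2.3,0],[0,0,0],0],[[0,2.3,0],[0,0,0],0],[[0,2.3,0],[0,0,0],0]]'
python3 -m jog '[[[0,0,-25],[0,0,0],0],[[0,0,-60],[0,0,0],0],[[0,0,-95],[0,0,0],0],[[-10,0,-130],[0,0,0],0],[[-30,0,-141],[0,0,0],0],[[-30,0,-141],[0,0,0],0],[[-30,0,-141],[0,0,0],0],[[-30,0,-141],[0,0,0],0]]'
python3 - <<'E'
from h import *
s=bot.read_state(); im=vision.capture("wrist"); cv2.imwrite("pics/w3.png",im[:,:,::-1]); np.savez("w3.npz",p=s["position"],R=s["tcp_rot"])
E
```

```text
time_s: 7.72
position: [0.4637, 0.1995, 0.1396]
tcp_rot: [[1.0, -0.0, -0.0], [-0.0, -1.0, 0.0], [-0.0, -0.0, -1.0]]
force: [-0.9, 0.4, -0.5]
opening: 0.79
time_s: 8.38
position: [0.4336, 0.1993, 0.2796]
tcp_rot: [[1.0, -0.0, -0.001], [-0.0, -1.0, -0.0], [-0.001, 0.0, -1.0]]
force: [0.0, 0.0, -0.2]
opening: 1.0
```

View pics/w3.png

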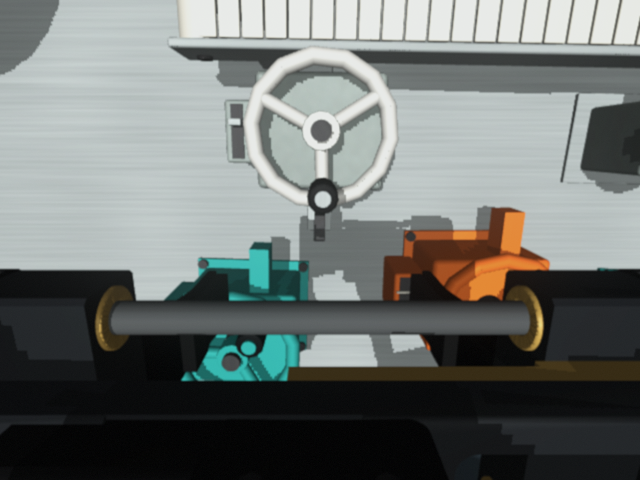

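The wrist view shows the handle freed at (322,199), almost in line between the hub (321,130) and the fin (319–320, 215–240).

```bash
python3 - <<'E'
from h import *
f=np.load("w3.npz"); s=dict(position=f["p"],tcp_rot=f["R"])
im=cv2.imread("pics/w3.png"); g=im.max(2)
crop=im[90:250,230:410]; cv2.imwrite("pics/w3c.png",cv2.resize(crop,None,fx=4,fy=3.7,interpolation=cv2.INTER_CUBIC))
for r in (216,222,228,234,239): print(r,g[r,310:330])
h=cast("wrist",(321,130),.135,s)
for uv,z in (((322.3,199.5),.175),((319.7,228),.124)):
    p=cast("wrist",uv,z,s); d=p-h; print(p.round(4),np.degrees(np.arctan2(-d[1],-d[0])),np.hypot(*d[:2]))
E
```

```text
216 [213 212 215 207 148  90  79  80  81  81  81  80  80  78  83 112 127 128
 129 129]
222 [126 125 122 107  88  86  87  87  88  88  88  90  91  88  87 112 126 129
 130 128]
228 [122 123 120 102  71  59  70  73  76  74  75  75  74  74  82 112 125 127
 129 126]
234 [113 112 109  93  68  56  56  56  56  56  55  55  54  56  67  97 110 112
 111 111]
239 [111 112 108  86  61  56  66  73  73  73  73  71  70  71  75  98 111 111
 111 111]
[0.4631 0.1972 0.175 ] 0.8576429566456595 0.05093939080869247
[0.4298 0.199  0.124 ] -0.7418484072782001 0.08422030505393352
```

View pics/w3c.png

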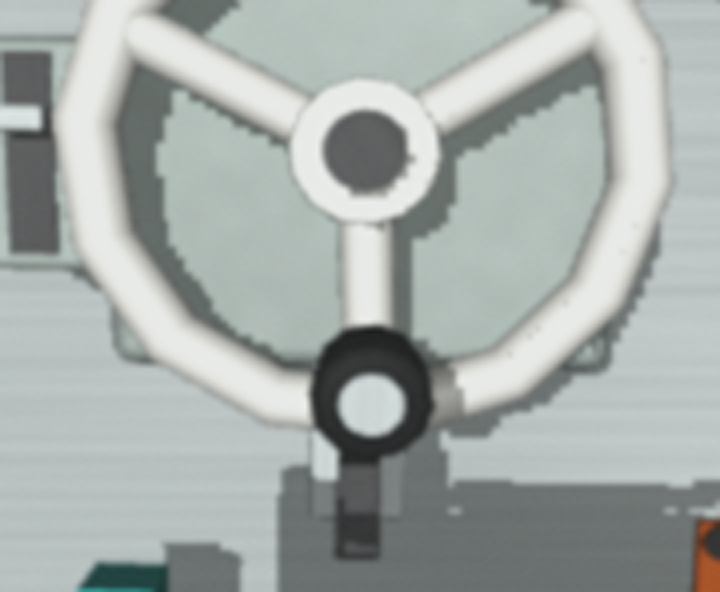

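```bash
python3 - <<'E'
from h import *
s=bot.read_state();print(s["time_s"],s["force"]);print(bot.hand_in())
E
```

```text
8.4333 [-0.15318015 -0.30172811  0.22444306]
the job is handed in; nothing more can be done
None
```

I gripped the tension wheel's handle from above, wound it clockwise about 147° to the fin, let go and lifted clear. I handed the job in at 8.4 s and never went near the guide wheel.

- **Resistance:** about 16 N at the handle at the end, within the firm 14–18 N range.
- **Alignment:** the wrist picture after letting go shows the handle about 1.6° short of the fin and not past it. That puts the wheel at about 2.57 rad.
- **Clearance:** the tool force was about zero after lifting, with the gripper open and about 10 cm above the handle.
- **Disagreements:** the first hub positions from the three cameras differed by up to about 8 mm. I used the close wrist view and the arm's own path instead. The top and scene views were partly hidden by the gripper, so the alignment rests on that one wrist picture, with the force and the arm's position agreeing.

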